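# Clamp the seal stone and hold its cover plate over the screw holes

## Robot

A 6-joint arm with a two-finger parallel gripper is mounted at the origin on the work surface. World frame = base frame: x ahead of the robot, y to its left, z up, the work surface at z = 0. Lengths are in m, angles in rad, forces in N, time in s.
With the tool pointing down it reaches from about 0.35 to 0.85 m from the base axis. Payload 8.1 kg.
Tool frame: the origin (TCP) lies at the very end of the fingers, on their centre line; the grasp point (between the pads) lies 19 mm behind it; z points along the fingers, y is the line along which they close (so a half turn about z gives the same grasp; the last joint's range is limited). The gripper opens to 93 mm and grips with 3 to 60 N. Pads are 15 mm wide; open, the fingers measure 128 mm over their backs; the gripper's body (75 mm by 188 mm) begins 65 mm behind the grasp point.
Start: joints at [-1.205, 0.13, 1.488, -0, 1.523, -0.085], TCP at [0.261, -0.54, 0.219] pointing down, gripper open.
Joint ranges: [-2.96, 2.96], [-0.89, 2.26], [0.02, 2.5], [-1.34, 4.48], [0, 2.73], [-2.66, 2.66]. Speed limits (rad/s): [2.39, 2.39, 2.79, 3.14, 3.14, 3.14].

## Interface

Orientations are given as a rotation vector (axis times angle).
In Python, from plant import robot gives the robot as it stands. The module is installed in compiled form; this text tells all that it offers.
- The arm moves only by the tool play_rows, never from a script. Its argument "increments" is text: rows parted by semicolons, each of 5 numbers parted by spaces: the shift along the tool's x, y, z in mm, then the turn about the tool's z in degrees, then the closure, from -1 (fully open) to 1 (shut). In form: dx dy dz yaw claw; .... A call has 1 to 20 rows; each row is the pose to reach, as a shift and turn from the pose commanded when the call began, along the tool's axes at that moment; what a row does not reach only later rows make up. A row lasts 1/10 s, in which the tool goes at most 50 mm and 8.59 degrees, less where a joint would pass 70% of its speed; a pose out of reach is approached as far as the arm can. A call with a gripper value outside its range is refused whole. The fingers move at their own pace and stop on an object; "force" is the grip in N (left out, the last holds). Time passes only in rows, so rows that repeat a pose let the fingers close. It gives the time, the measured TCP pose, the force, the opening and the grip force at its end, in the units of the state.
- robot.read_state(): the state, without advancing time (a new reading comes with each control period).
- robot.read_camera(name): name is "scene" or "top" or "wrist"; returns the picture (480x640x3 uint8, blue, green, red); there is no depth.
- robot.calibration(name): a dict with "vertical_fov" (degrees; the focal length in pixels is half the picture's height over the tangent of half this angle, whatever the lens; pixels are square), "cx", "cy" (the principal point, pixels), "D" ([k1, k2, p1, p2, k3] as OpenCV has them; the pictures are not rectified), "rvec" (rotation vector, rad) and "tvec" (3), from world to camera coordinates, as OpenCV has them. Camera axes: x right, y down, z forward; pixel columns grow to the right and rows downward; lengths in m; the calibration is good to about 2 mm. A picture is of the moment at which its call begins: read the wrist's pose just before it. calibration takes no time and is no camera call; for the wrist camera it gives the pose at the moment of the call.
- robot.close_job(): hands the job in; it is judged then, once.
Trained networks look in the newest picture that a camera, given by its name, has taken for a name from the list of things; names that differ only in an ending like _2 or _b are one class to them, and where a whole thing is asked for, a point or a joint stands for the part that bears it (a point fixed in the world has none). Each returns a list of dicts, best first, with "conf" (0 to 1); they miss things now and then, are a little off and sometimes report something else, mostly with a low value. They report only what shows in the picture. A call takes as long as a camera call. They do not tell look-alikes from the thing itself.
- robot.recognise(camera, query): "centre" ([x, y, z] in m, in world coordinates, good to about 4 mm: the middle of the surface that is visible of it).
- robot.regions_of(camera, query): "pixels" (480x640 bool, what is visible of it).
- robot.landmark_of(camera, query): "centre" ([x, y, z] in m, in world coordinates, good to about 4 mm: a listed point, or the origin of a listed thing).
The state is a dict: "t": time; "q": joint angles; "dq": joint speeds; "joint_torque": joint torques, N m; "tool_pos": TCP position; "orientation": TCP orientation; "force": force on the tool from outside, world axes, zero at the start; "wrist_torque": the same for the moment, N m; "opening": finger opening in m; "gripper_force": force on a finger pad.
Only numpy, scipy, OpenCV 4.12 (cv2) and the standard library are available. Lean on these libraries where they do the work, as an engineer would, in place of code of your own. Each camera call takes 0.05 s, during which the arm holds its last target. There are 200 camera calls.

## Task

Push the upright post of the seal bed's sliding jaw until you feel it stop hard, with the seal stone pinched tight between the jaw and the back stop. Then pick up the metal cover plate by its handle and hold it level, hovering about 15 mm above the top of the bed without touching it, turned so that each of its three holes is over its threaded hole and all of the threaded hole would show through, ready for the screws. Finish while still holding the plate still there; the stone stays pinched, and do not shove or lift the spare stone or the paste jar.

Things in the scene. Friction and masses are not known exactly. Their poses are not given: they have to be found in the camera images.
- bed: fixed dark wooden seal bed, 190 x 90 x 50 mm, with an open-topped channel 42 mm wide along its x axis (channel floor 10 mm up). Origin on the table plane under the middle of its three-hole pattern; the bed reaches from x = -115 to +75 mm and y = -45 to +45 mm of its frame, its top is 50 mm up; z up
- bed_hole_a (a point): threaded hole A (6 mm bore in a brass insert) in the top face of the bed, at bed frame x +42, y +33, z 50 mm
- bed_hole_b (a point): threaded hole B, same, at bed frame x -42, y +33, z 50 mm
- bed_hole_c (a point): threaded hole C, same, at bed frame x 0, y -33, z 50 mm
- jaw (a joint): slide of the wooden jaw in the channel, in m: 0 is fully drawn back, it grows as the jaw moves along the bed's +x towards the stone (front face at bed x = -45 mm + value; range 0 to 75 mm). It takes about 3 N to slide and stays where it is left; against a pinched stone it stops hard
- jaw_post (a point): upright wooden post at the jaw's tail, the part to push: 12 mm thick along the bed's x, 36 mm wide along its y; this point is at the middle of its top end, 95 mm above the table, 86 mm behind the jaw's front face; the upper 45 mm of it stand above the bed's top
- jaw_face (a point): middle of the jaw's front face (the face that meets the stone), 28 mm above the table; x axis points along the bed's +x
- stone: loose square seal stone, 30 x 30 mm and 36 mm high, standing in the channel between the jaw and the back stop with a gap to both; origin at the centre of its underside, 10 mm above the table. It slides ahead of the jaw
- stop: fixed wooden back stop block in the channel, 20 mm along the bed's x, 40 mm wide, 36 mm high; origin at the centre of its underside, its front face is 10 mm towards the bed's -x. Where it sits along the channel differs from day to day by about 12 mm
- plate_grip (a point): loose metal cover plate, 120 x 84 x 5 mm, 0.17 to 0.31 kg, lying flat on the table, handle up; this point is the centre of its bridge handle's bar (72 mm long along the plate's x, 12 mm wide along y, 14 mm high), 38 mm above the plate's underside and over the middle of the plate; the gap under the bar is 26 mm high and 52 mm long. Axes are the plate's: x along the bar, z up
- plate_hole_a (a point): 13 mm through hole A of the plate, at plate x +42, y +33 mm, half-way through its thickness (2.5 mm above the underside); belongs over bed hole A
- plate_hole_b (a point): through hole B, same, at plate x -42, y +33 mm; belongs over bed hole B
- plate_hole_c (a point): through hole C, same, at plate x 0, y -33 mm; belongs over bed hole C
- spare_mid (a point): spare reddish-brown seal stone, 28 x 28 x 55 mm, standing on the table as a bystander; point at its centre
- jar_mid (a point): small round blue paste jar, 54 mm in diameter and 33 mm high, a bystander; point on its axis, half-way up
Mind the look-alikes: they are no part of the job. What is shaped like the stone but yellow is not meant. Several things have the shape of the bed; the one meant has the colours described above.

How it is judged:
By the outcome, as a careful person would: the job done as asked, in the order asked, and still so for the second after the job is handed in, while the arm keeps its last pose, push and grip.
It also fails if it takes over 59 s, if anything falls off the work surface, if the arm or the gripper's body presses on something with over 40 N, if the wrist force passes 120 N, or if a joint passes its speed limit or range.

## Working session

There is one attempt and no reset: what is moved stays moved. The work goes in short steps, Python scripts to look and compute and a tool call to move; the robot and the scene stay as the last step left them, time stands still between calls to the robot, and variables do not carry over. Pictures are saved under pics/ and viewed, at most 10 in all, crops included, and the job is handed in when it is done.

Besides the shell and the picture viewer there is one more tool, called after "Call:" as name(argument=value, ...) on one line, values as JSON. play_rows: Moves the arm, as the interface text tells. Its arguments: {"type":"object","properties":{"increments":{"type":"string"},"force":{"type":"number"}},"required":["increments"]}

```bash
mkdir -p pics; cat > h.py <<'E'
import numpy as np, cv2
from plant import robot
np.set_printoptions(precision=4,suppress=True)
def cal(n):
    c=robot.calibration(n); f=240/np.tan(np.radians(c["vertical_fov"])/2)
    K=np.array([[f,0,c["cx"]],[0,f,c["cy"]],[0,0,1]]); return K,np.array(c["D"],float),np.array(c["rvec"],float),np.array(c["tvec"],float)
def px2w(n,pts,z,C=None):
    K,D,r,t=C or cal(n); R=cv2.Rodrigues(r)[0]; o=-R.T@t.ravel()
    u=cv2.undistortPoints(np.array(pts,float).reshape(-1,1,2),K,D).reshape(-1,2)
    d=np.c_[u,np.ones(len(u))]@R; return o+d*((z-o[2])/d[:,2])[:,None]
def w2px(n,P,C=None):
    K,D,r,t=C or cal(n); return cv2.projectPoints(np.array(P,float).reshape(-1,1,3),r,t,K,D)[0].reshape(-1,2)
def tool():
    s=robot.read_state(); return np.array(s["tool_pos"]),cv2.Rodrigues(np.array(s["orientation"],float))[0],s
E
python3 - <<'E'
from h import *
for n in ["scene","top"]:
    cv2.imwrite(f"pics/{n}0.png",robot.read_camera(n))
    for q in ["bed_hole_a","jaw_post","jaw_face","stone","stop","plate_grip","plate_hole_a","spare_mid","jar_mid","bed"]:
        print(n,q,[(np.round(d["centre"],3).tolist(),round(d["conf"],2)) for d in robot.landmark_of(n,q)])
p,R,s=tool();print(p,R,s["opening"],s["t"])
E
```

```text
scene bed_hole_a [([0.656, 0.159, 0.055], 0.98), ([0.366, 0.304, 0.045], 0.85), ([0.317, 0.244, 0.051], 0.77), ([0.595, 0.113, 0.048], 0.68), ([0.279, 0.316, 0.048], 0.62), ([0.574, 0.184, 0.049], 0.61)]
scene jaw_post [([0.485, 0.173, 0.091], 0.84), ([0.189, 0.293, 0.098], 0.71)]
scene jaw_face [([0.574, 0.146, 0.024], 0.95), ([0.274, 0.281, 0.027], 0.66)]
scene stone [([0.562, 0.012, 0.003], 0.94), ([0.605, 0.142, 0.011], 0.8), ([0.729, 0.036, 0.001], 0.59)]
scene stop [([0.644, 0.132, 0.012], 0.6)]
scene plate_grip [([0.601, -0.231, 0.037], 0.85)]
scene plate_hole_a [([0.59, -0.257, -0.005], 0.81), ([0.577, -0.178, 0.002], 0.68)]
scene spare_mid [([0.497, -0.06, 0.029], 0.63), ([0.643, 0.132, 0.012], 0.58), ([0.487, 0.172, 0.093], 0.4)]
scene jar_mid [([0.662, -0.054, 0.014], 0.86)]
scene bed [([0.321, 0.273, 0.004], 0.64)]
top bed_hole_a [([0.361, 0.311, 0.048], 0.97), ([0.652, 0.16, 0.053], 0.84), ([0.598, 0.106, 0.051], 0.75), ([0.284, 0.315, 0.053], 0.73), ([0.575, 0.182, 0.049], 0.68), ([0.318, 0.244, 0.05], 0.63)]
top jaw_post [([0.19, 0.289, 0.095], 0.93), ([0.492, 0.171, 0.096], 0.92)]
top jaw_face [([0.573, 0.15, 0.027], 0.95), ([0.273, 0.279, 0.031], 0.56)]
top stone [([0.554, 0.018, -0.0], 0.75), ([0.605, 0.142, 0.01], 0.68), ([0.728, 0.034, 0.0], 0.56)]
top stop []
top plate_grip [([0.489, 0.171, 0.099], 0.66)]
top plate_hole_a [([0.587, -0.263, 0.002], 0.89), ([0.654, -0.218, 0.001], 0.75), ([0.573, -0.185, -0.001], 0.58)]
top spare_mid [([0.497, -0.062, 0.023], 0.58)]
top jar_mid [([0.662, -0.055, 0.016], 0.86), ([0.596, 0.113, 0.048], 0.67), ([0.49, 0.174, 0.1], 0.47)]
top bed [([0.594, 0.106, 0.049], 0.69), ([0.489, 0.17, 0.1], 0.63), ([0.604, 0.142, -0.001], 0.62), ([0.321, 0.277, -0.004], 0.57)]
[ 0.2614 -0.54    0.2186] [[ 0.9001  0.4357 -0.    ]
 [ 0.4357 -0.9001  0.0001]
 [ 0.     -0.0001 -1.    ]] 0.09316780045852698 1.1
```

View pics/scene0.png

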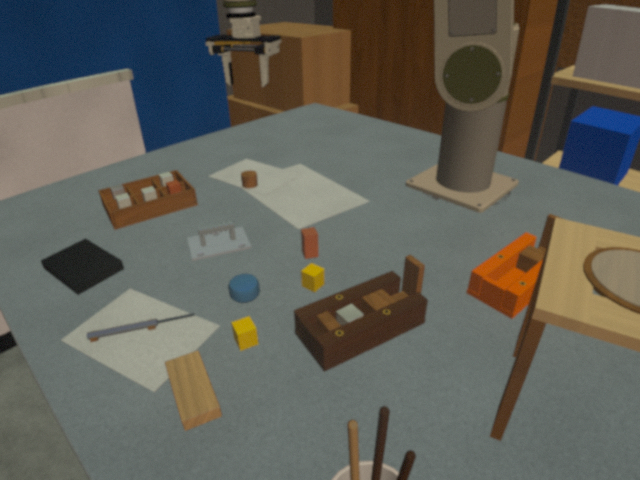

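View pics/top0.png

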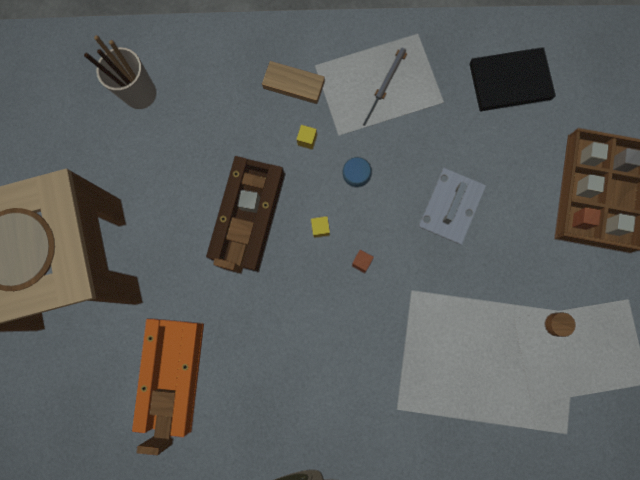

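The target is the dark bed, with its middle near top-view pixel (247,212). The plate is near (453,205), and the look-alikes are the orange bed and the two yellow stones. From the holes, the bed x axis is at about -16° and the plate x axis at about -24°. I'll go above the bed and look from there.

Call:
play_rows(increments="50 -40 -60 5 1; 562 -472 -60 42 1;562 -472 -60 42 1;562 -472 -60 42 1;562 -472 -60 42 1;562 -472 -60 42 1;562 -472 -60 42 1;562 -472 -60 42 1;562 -472 -60 42 1;562 -472 -60 42 1;562 -472 -60 42 1;562 -472 -60 42 1;562 -472 -60 42 1;562 -472 -60 42 1;562 -472 -60 42 1;562 -472 -60 42 1;562 -472 -60 42 1;562 -472 -60 42 1;562 -472 -60 42 1;562 -472 -60 42 1", force=20)

```text
t: 3.1
tool_pos: [0.5616, 0.1283, 0.279]
orientation: [3.11, -0.445, 0.001]
force: [0.2, 0.5, -0.0]
opening: 0.0002
gripper_force: 0.0
```

```bash
python3 - <<'E'
from h import *
p,R,s=tool();print(p,R,s["opening"],s["t"],s["q"],s["force"])
K,D,r,t=cal("wrist");Rc=cv2.Rodrigues(r)[0];o=-Rc.T@t.ravel();print("cam in tool",R.T@(o-p),Rc@R)
cv2.imwrite("pics/w1.png",robot.read_camera("wrist"))
for n in ["wrist","top"]:
  for q in ["bed_hole_a","jaw_post","jaw_face","stone","stop","plate_hole_a","plate_grip"]:
    print(n,q,[(np.round(d["centre"],4).tolist(),round(d["conf"],2)) for d in robot.landmark_of(n,q)])
  for q,z in [("bed_hole_a",.05),("plate_hole_a",.005)]:
    for d in robot.regions_of(n,q):
      m=np.argwhere(d["pixels"])[:,::-1]; 
      if len(m)<2000: print(n,q,len(m),m.mean(0),px2w(n,[m.mean(0)],z)[0],round(d["conf"],2))
E
```

```text
[0.5616 0.1283 0.279 ] [[ 0.9599 -0.2803  0.0006]
 [-0.2803 -0.9599 -0.0001]
 [ 0.0006 -0.0001 -1.    ]] 0.0001754694438200289 3.1 [ 0.1357  0.0475  1.4669 -0.0002  1.6266  1.9906] [ 0.1608  0.5369 -0.0159]
cam in tool [ 0.0801 -0.0007 -0.1655] [[-0.001   1.     -0.0005]
 [-0.9583 -0.0011 -0.2857]
 [-0.2857  0.0002  0.9583]]
wrist bed_hole_a [([0.5762, 0.1833, 0.05], 0.91), ([0.5954, 0.1081, 0.0515], 0.78), ([0.6505, 0.1635, 0.0497], 0.63)]
wrist jaw_post [([0.4873, 0.1721, 0.0923], 0.8), ([0.5961, 0.1102, 0.0463], 0.73)]
wrist jaw_face [([0.5759, 0.1488, 0.027], 0.83)]
wrist stone [([0.5642, 0.0131, 0.0013], 0.93), ([0.61, 0.1425, 0.0098], 0.81), ([0.7359, 0.0392, 0.005], 0.73)]
wrist stop [([0.643, 0.126, 0.0128], 0.61), ([0.6108, 0.144, 0.0127], 0.51)]
wrist plate_hole_a [([0.5871, -0.2606, 0.0045], 0.7), ([0.6547, -0.2182, 0.0013], 0.69), ([0.5736, -0.1804, 0.0016], 0.61)]
wrist plate_grip [([0.596, -0.232, 0.038], 0.69)]
top bed_hole_a [([0.3613, 0.3113, 0.048], 0.97), ([0.6524, 0.1604, 0.053], 0.84), ([0.5977, 0.1065, 0.0511], 0.75), ([0.2843, 0.3146, 0.0527], 0.73), ([0.5752, 0.1822, 0.0487], 0.68), ([0.3177, 0.2445, 0.0498], 0.63)]
top jaw_post [([0.1901, 0.2892, 0.0953], 0.93), ([0.4915, 0.1707, 0.096], 0.92)]
top jaw_face [([0.5729, 0.15, 0.0272], 0.95), ([0.2734, 0.2788, 0.0314], 0.56)]
top stone [([0.5545, 0.0176, -0.0002], 0.75), ([0.6053, 0.1418, 0.0103], 0.68), ([0.7278, 0.0335, 0.0004], 0.56)]
top stop []
top plate_hole_a [([0.5867, -0.2629, 0.0019], 0.89), ([0.6538, -0.218, 0.0007], 0.75), ([0.5728, -0.1847, -0.0011], 0.58)]
top plate_grip [([0.4891, 0.1711, 0.0991], 0.66)]
```

View pics/w1.png

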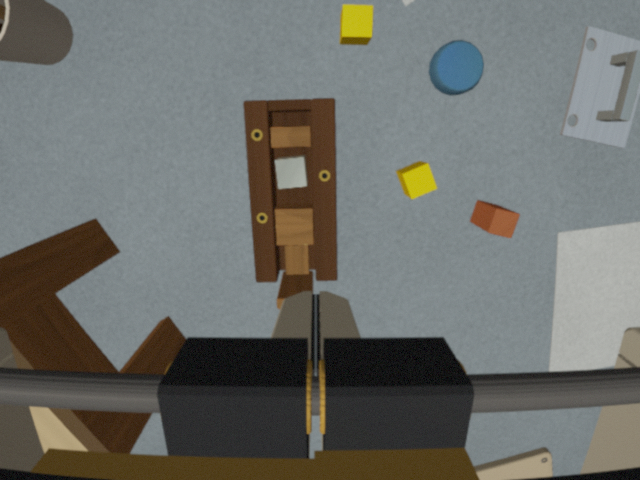

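Ring pixels in the wrist picture: A (257,135), B (262,218), C (324,175). The post is under the fingers near (295,290), and the legs of a stool show at the left near (110,240) and (175,330). Next I'll refine the bed frame and check clearance to the stool.

```bash
cat >> h.py <<'E'
def ring(im,pt,lo,hi,w=12):
    x,y=map(int,np.round(pt)); c=im[y-w:y+w+1,x-w:x+w+1]; m=cv2.inRange(cv2.cvtColor(c,cv2.COLOR_BGR2HSV),lo,hi)
    k=np.argwhere(m)[:,::-1].astype(np.float32); (cx,cy),r=cv2.minEnclosingCircle(k); return np.array([x-w+cx,y-w+cy]),k.mean(0)+[x-w,y-w],len(k),r
def fit(mod,P):
    mod=np.array(mod);P=np.array(P)[:,:2]; mc,pc=mod.mean(0),P.mean(0); a=mod-mc;b=P-pc
    th=np.arctan2((a[:,0]*b[:,1]-a[:,1]*b[:,0]).sum(),(a*b).sum()); R=np.array([[np.cos(th),-np.sin(th)],[np.sin(th),np.cos(th)]])
    return pc-R@mc,np.degrees(th),np.linalg.norm(b-a@R.T,axis=1)
H=[[.042,.033],[-.042,.033],[0,-.033]]
E
python3 - <<'E'
from h import *
im=cv2.imread("pics/w1.png"); P=[]
for p in [(257,135),(262,218),(324,175)]:
    r=ring(im,p,(15,110,70),(35,255,255),9); print(r); P.append(r[1])
W=px2w("wrist",P,.05); print(W,fit(H,W))
im=cv2.imread("pics/top0.png"); P=[]
for p in [(236,174),(223,219),(265,205)]:
    r=ring(im,p,(15,110,70),(35,255,255),7); print(r); P.append(r[1])
W=px2w("top",P,.05); print(W,fit(H,W))
for z in (0,.1,.2,.3): print(z,px2w("top",[(70,172),(105,300),(125,222),(140,300)],z)[:,:2].tolist())
print(px2w("wrist",[(118,250),(185,345)],0))
print("scene feet",px2w("scene",[(497,437),(515,355)],0)[:,:2], px2w("scene",[(553,215),(538,320)],.2)[:,:2])
E
```

```text
(array([255.6983, 135.9569]), array([256.2611, 134.828 ]), 157, 9.786955833435059)
(array([262., 218.]), array([261.5352, 217.6972]), 142, 12.041694641113281)
(array([324.    , 175.9688]), array([324.0526, 175.2566]), 152, 10.018881797790527)
[[0.6536 0.1642 0.05  ]
 [0.5726 0.1854 0.05  ]
 [0.5965 0.1108 0.05  ]] (array([0.6048, 0.1428]), np.float64(-14.613816635541207), array([0.0001, 0.0001, 0.0001]))
(array([238., 176.]), array([236.2791, 174.0465]), 43, 7.071167945861816)
(array([225., 221.]), array([223.5814, 219.    ]), 43, 7.071167945861816)
(array([265.25 , 204.625]), array([265.0833, 204.7222]), 36, 3.6337103843688965)
[[0.6514 0.1596 0.05  ]
 [0.5703 0.1809 0.05  ]
 [0.5948 0.1078 0.05  ]] (array([0.6027, 0.1388]), np.float64(-14.54976795842284), array([0.0006, 0.0004, 0.001 ]))
0 [[0.6748103902597078, 0.48732450179789094], [0.4321746506435377, 0.40732894935346825], [0.5766473294231601, 0.3763233001092051], [0.4316911709550346, 0.3422470951217328]]
0.1 [[0.6466020868214677, 0.4375012340217446], [0.42799260590090366, 0.3654269953976521], [0.5581593215099829, 0.3374915853149665], [0.4275570013032195, 0.3067896718382529]]
0.2 [[0.6183937833832275, 0.3876779662455982], [0.42381056115826954, 0.32352504144183597], [0.5396713135968058, 0.2986598705207278], [0.4234228316514044, 0.271332248554773]]
0.3 [[0.5901854799449873, 0.33785469846945165], [0.4196285164156355, 0.2816230874860198], [0.5211833056836286, 0.25982815572648915], [0.4192886619995892, 0.23587482527129308]]
[[0.5762 0.3788 0.    ]
 [0.4306 0.3473 0.    ]]
scene feet [[0.6167 0.3943]
 [0.4717 0.3516]] [[0.3974 0.3264]
 [0.6206 0.3924]]
```

Call:
play_rows(increments="-40 -7 0 -1.7 1;-80 -14 0 -1.7 1;-110 -20 0 -1.7 1;-110 -20 40 -1.7 1;-110 -20 80 -1.7 1;-110 -20 120 -1.7 1;-110 -20 160 -1.7 1;-110 -20 190 -1.7 1;-110 -20 217 -1.7 1;-110 -20 217 -1.7 1;-110 -20 217 -1.7 1")

```text
t: 5.15
tool_pos: [0.4614, 0.1794, 0.062]
orientation: [3.116, -0.396, -0.001]
force: [0.3, 0.9, 0.5]
opening: 0.0005
gripper_force: 0.0
```

```bash
python3 - <<'E'
from h import *
p,R,s=tool();print(p,R,s["t"],s["q"],s["force"])
cv2.imwrite("pics/w2.png",robot.read_camera("wrist"))
for q in ["jaw_post","jaw_face","stop","stone"]: print(q,[(np.round(d["centre"],4).tolist(),round(d["conf"],2)) for d in robot.landmark_of("wrist",q)])
E
```

```text
[0.4614 0.1794 0.062 ] [[ 0.9683 -0.2499 -0.0008]
 [-0.2499 -0.9683 -0.0002]
 [-0.0007  0.0004 -1.    ]] 5.15 [ 0.2673 -0.0161  1.9371  0.      1.2214  2.0907] [0.2679 0.9179 0.4664]
jaw_post []
jaw_face [([0.5695, 0.1477, 0.0268], 0.6)]
stop []
stone []
```

View pics/w2.png

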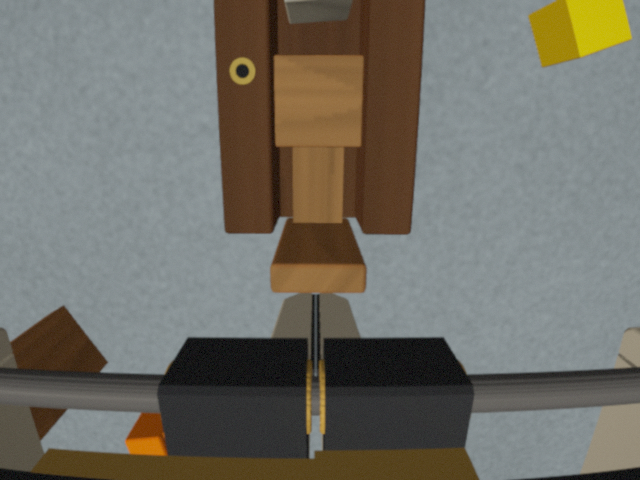

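The post's top edge spans columns 272–365 at row 265, centred ahead of the closed fingers at column 316, and the bed edges are parallel to the tool. Now I'll push.

Call:
play_rows(increments="6 0 0 0 1;12 0 0 0 1;16 0 0 0 1;20 0 0 0 1;24 0 0 0 1;28 0 0 0 1;32 0 0 0 1;36 0 0 0 1;38 0 0 0 1;38 0 0 0 1")

```text
t: 6.4
tool_pos: [0.4988, 0.1698, 0.0616]
orientation: [3.116, -0.396, 0.001]
force: [-0.8, -0.5, 0.1]
opening: 0.0006
gripper_force: 0.5
```

Call:
play_rows(increments="2 0 0 0 1;4 0 0 0 1;6 0 0 0 1;6 0 0 0 1")

```text
t: 6.8
tool_pos: [0.5043, 0.1683, 0.0615]
orientation: [3.116, -0.396, 0.0]
force: [-1.8, 0.3, 0.7]
opening: 0.0004
gripper_force: 1.0
```

Call:
play_rows(increments="1 0 0 0 1;2 0 0 0 1;3 0 0 0 1;4 0 0 0 1")

```text
t: 7.2
tool_pos: [0.5058, 0.1679, 0.0615]
orientation: [3.116, -0.395, -0.008]
force: [-19.3, 1.7, 13.7]
opening: 0.0003
gripper_force: 9.8
```

Call:
play_rows(increments="0.5 0 0 0 1;1 0 0 0 1;1 0 0 0 1")

```text
t: 7.5
tool_pos: [0.5058, 0.1679, 0.0615]
orientation: [3.116, -0.395, -0.011]
force: [-21.4, 2.0, 15.2]
opening: 0.0002
gripper_force: 10.7
```

Call:
play_rows(increments="1 0 0 0 1;2 0 0 0 1;2 0 0 0 1")

```text
t: 7.8
tool_pos: [0.5057, 0.1679, 0.0615]
orientation: [3.116, -0.394, -0.017]
force: [-32.6, 3.3, 25.1]
opening: 0.0003
gripper_force: 16.3
```

Call:
play_rows(increments="-10 0 0 0 1;-30 0 0 0 1;-40 0 -40 0 1;-40 0 -90 0 1;-40 0 -140 0 1;-40 0 -190 0 1;-30 0 -200 0 1;-10 0 -210 0 1;0 0 -210 0 1;0 0 -210 0 1")

```text
t: 8.8
tool_pos: [0.5119, 0.1663, 0.271]
orientation: [3.116, -0.397, 0.0]
force: [0.1, 0.1, -1.0]
opening: 0.0004
gripper_force: 0.0
```

```bash
python3 - <<'E'
from h import *
p,R,s=tool();print(p,R,s["t"],s["q"],s["force"])
cv2.imwrite("pics/w3.png",robot.read_camera("wrist"))
for q in ["jaw_post","jaw_face","stop","stone","bed_hole_a","plate_grip","plate_hole_a"]: print(q,[(np.round(d["centre"],4).tolist(),round(d["conf"],2)) for d in robot.landmark_of("wrist",q)])
E
```

```text
[0.5119 0.1663 0.271 ] [[ 0.968  -0.2509  0.0002]
 [-0.2509 -0.968  -0.0002]
 [ 0.0003  0.0002 -1.    ]] 8.8 [ 0.219  -0.0537  1.5822 -0.0003  1.6129  2.0434] [ 0.1428  0.0936 -1.041 ]
jaw_post [([0.5215, 0.1639, 0.093], 0.7)]
jaw_face [([0.6057, 0.1417, 0.0249], 0.73)]
stop [([0.6385, 0.1246, 0.0081], 0.75)]
stone [([0.5615, 0.0114, 0.0014], 0.85), ([0.6168, 0.1374, 0.0108], 0.8)]
bed_hole_a [([0.5967, 0.1109, 0.0487], 0.69), ([0.617, 0.1373, 0.0124], 0.69), ([0.6525, 0.1612, 0.0521], 0.61), ([0.5752, 0.1814, 0.0504], 0.56)]
plate_grip [([0.5211, 0.1636, 0.091], 0.3)]
plate_hole_a [([0.5747, -0.1796, 0.0012], 0.9)]
```

View pics/w3.png

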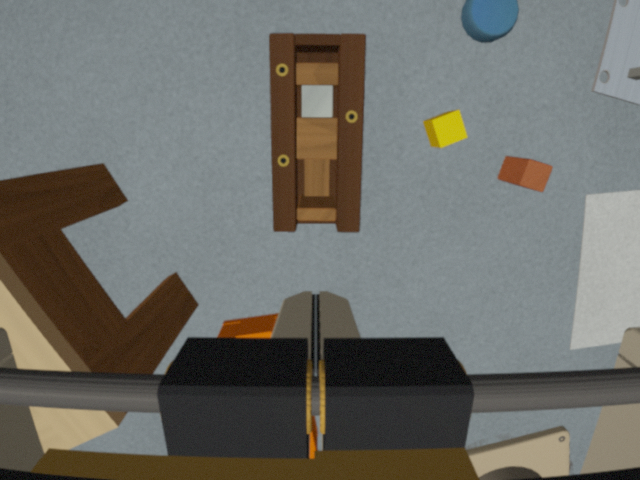

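The stone (317,100) now sits tight between the jaw (top edge at row 117) and the stop (row 83). Next is the plate.

Call:
play_rows(increments="20 50 0 2 -1;35 100 0 4 -1;50 150 10 6 -1;65 200 30 8 -1;80 250 50 9.5 -1;100 300 65 9.5 -1;116 351 70 9.5 -1;116 351 70 9.5 -1;116 351 70 9.5 -1")

```text
t: 10.1
tool_pos: [0.5345, -0.2055, 0.2003]
orientation: [3.071, -0.659, -0.003]
force: [-0.1, -0.7, -0.6]
opening: 0.068
gripper_force: 0.0
```

```bash
python3 - <<'E'
from h import *
p,R,s=tool();print(p,R,s["t"],s["q"],s["force"],s["opening"])
cv2.imwrite("pics/w4.png",robot.read_camera("wrist"))
for q in ["plate_grip","plate_hole_a"]: print(q,[(np.round(d["centre"],4).tolist(),round(d["conf"],2)) for d in robot.landmark_of("wrist",q)])
E
```

```text
[ 0.5345 -0.2055  0.2003] [[ 0.9121 -0.4101 -0.0018]
 [-0.4101 -0.9121 -0.0002]
 [-0.0016  0.001  -1.    ]] 10.1 [-0.456   0.0674  1.5889 -0.001   1.4869  1.5374] [-0.139  -0.6574 -0.6073] 0.067999058832533
plate_grip [([0.5938, -0.2345, 0.0377], 0.86), ([0.6648, -0.0587, 0.0186], 0.16)]
plate_hole_a [([0.5739, -0.1806, -0.0011], 0.93), ([0.6545, -0.2174, 0.005], 0.81), ([0.5839, -0.26, 0.001], 0.78)]
```

View pics/w4.png

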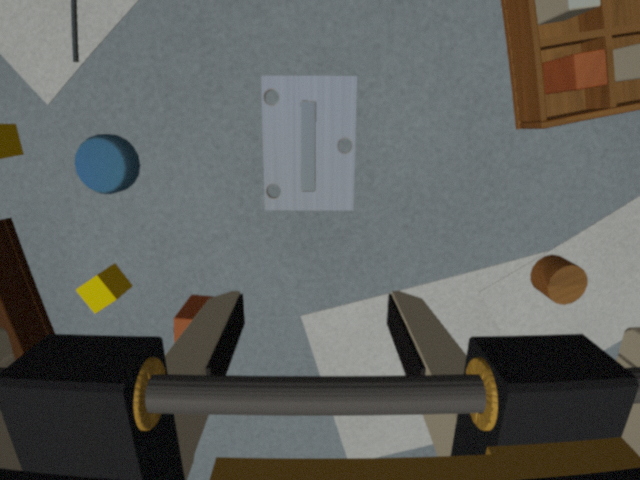

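The plate shows square to the tool, with holes A (271,97), B (273,191), C (345,145), corners near (262,76), (357,76), (354,210), (265,210), and the handle bar from (308,100) to (308,191).

```bash
python3 - <<'E'
from h import *
p,R,s=tool();C=cal("wrist")
robot.read_camera("wrist")
f=fit(H,px2w("wrist",[(271,97),(273,191),(345,145)],.004)); print("holes",f)
g=fit([[.06,.042],[.06,-.042],[-.06,-.042],[-.06,.042]],px2w("wrist",[(262,76),(357,76),(354.5,210),(264.5,210)],.005)); print("corn",g)
b=px2w("wrist",[(308.5,100),(308.5,191)],.045); print("bar",b,b.mean(0))
for d in robot.regions_of("wrist","plate_grip"):
    m=np.argwhere(d["pixels"])[:,::-1]; 
    print(d["conf"],len(m)); h=px2w("wrist",m,.005)[:,:2].astype(np.float32)
    c,sz,a=cv2.minAreaRect(h*1000); print(c,sz,a)
im=cv2.imread("pics/w3.png")
E
```

```text
holes (array([ 0.6021, -0.2228]), np.float64(-24.082619407206213), array([0.0002, 0.0005, 0.0006]))
corn (array([ 0.6015, -0.2237]), np.float64(-24.12368473865368), array([0.0003, 0.0002, 0.0009, 0.001 ]))
bar [[ 0.6347 -0.2384  0.045 ]
 [ 0.5686 -0.2087  0.045 ]] [ 0.6017 -0.2235  0.045 ]
0.81 11892
(600.6433715820312, -227.49591064453125) (84.81745147705078, 121.70214080810547) 65.80413818359375
0.3 4473
(607.3302001953125, 126.2848129272461) (71.11600494384766, 138.45993041992188) 74.822998046875
```

```bash
python3 - <<'E'
from h import *
p,R,s=tool();C=cal("wrist")
for z in (0,-.019,-.03): print("tcp px",w2px("wrist",[p+R@[0,0,z]])[0])
im=cv2.imread("pics/top0.png")
print(fit([[.06,.042],[.06,-.042],[-.06,-.042],[-.06,.042]],px2w("top",[(442,168.5),(485.5,186.5),(463,243.5),(420,225)],.005)))
# bed from w3: camera pose then = tool pose then
Rc=cv2.Rodrigues(C[2])[0];o=-Rc.T@C[3].ravel(); oT=R.T@(o-p); RcT=Rc@R
for pic,p2,R2,pts in [("w3",[.5119,.1663,.271],[[.968,-.2509,.0002],[-.2509,-.968,-.0002],[.0003,.0002,-1]],[(282,70),(283,160),(351,117)]),("w1",[.5616,.1283,.279],[[.9599,-.2803,.0006],[-.2803,-.9599,-.0001],[.0006,-.0001,-1]],[(257,135),(262,218),(324,175)])]:
    R2=np.array(R2);p2=np.array(p2);Rc2=RcT@R2.T;o2=p2+R2@oT;C2=(C[0],C[1],cv2.Rodrigues(Rc2)[0],-Rc2@o2)
    im=cv2.imread(f"pics/{pic}.png");P=[ring(im,q,(15,110,70),(35,255,255),8)[1] for q in pts]
    W=px2w("",P,.05,C2); print(pic,np.array(P),fit(H,W))
E
```

```text
tcp px [316.7945 309.9041]
tcp px [316.9864 329.542 ]
tcp px [317.1175 342.9874]
(array([ 0.5979, -0.2307]), np.float64(-23.659125219356536), array([0.0026, 0.0031, 0.002 , 0.0033]))
w3 [[281.422   69.5029]
 [282.7346 160.1667]
 [351.1361 116.1834]] (array([0.6048, 0.1414]), np.float64(-14.847915992870442), array([0.0001, 0.    , 0.0001]))
w1 [[256.3419 134.7226]
 [261.6148 217.8148]
 [324.1067 175.3133]] (array([0.6048, 0.1414]), np.float64(-14.744241105528111), array([0.    , 0.0001, 0.0001]))
```

Call:
play_rows(increments="35 -4 30 0 -1;69 -8 60 0 -1;69 -8 90 0 -1;69 -8 105 0 -1;69 -8 105 0 -1;69 -8 105 0 -1")

```text
t: 10.95
tool_pos: [0.6022, -0.2223, 0.0982]
orientation: [3.073, -0.651, 0.002]
force: [1.0, -1.0, 0.3]
opening: 0.0928
gripper_force: 0.0
```

```bash
python3 - <<'E'
from h import *
p,R,s=tool();print(p,R,s["t"],s["opening"])
print(w2px("wrist",[p,p+R@[0,0,.05]]))
cv2.imwrite("pics/w5.png",robot.read_camera("wrist"))
print(w2px("wrist",[[.6018,-.2233,.045],[.6346,-.238,.045],[.569,-.2086,.045]]))
E
```

```text
[ 0.6022 -0.2223  0.0982] [[ 0.9141 -0.4055  0.0012]
 [-0.4055 -0.9141 -0.0005]
 [ 0.0013 -0.     -1.    ]] 10.95 0.09284388599457889
[[316.821  309.892 ]
 [316.4525 272.9023]]
[[317.8102 271.9268]
 [318.0858 213.4989]
 [317.5494 325.2546]]
```

View pics/w5.png

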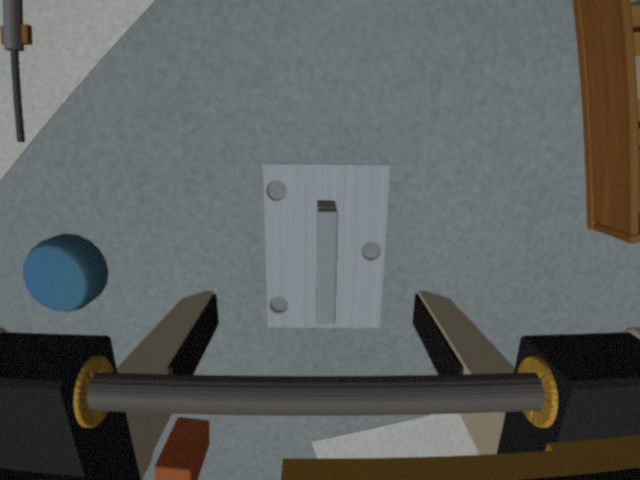

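The bar shows at column 327 (rows 212–322), so it lies a few mm toward +y of the tool. Plate holes are at (277,190), (279,304), (371,250). The earlier plate estimate was taken while the arm was still settling, so I'll measure again.

```bash
python3 - <<'E'
from h import *
p,R,s=tool();print(p,s["t"])
f=fit(H,px2w("wrist",[(277,190),(278.5,304),(371,250.5)],.004)); print("holes",f)
g=fit([[.06,.042],[.06,-.042],[-.06,-.042],[-.06,.042]],px2w("wrist",[(263.5,164),(389.5,166),(381,328),(268,328)],.005)); print("corn",g)
b=px2w("wrist",[(327,212),(326,322)],.045); print("bar",b,b.mean(0))
for t in (f[0],g[0],b.mean(0)[:2]): print(R.T@(np.r_[t,.038]-p)*1000)
print(np.degrees(np.arctan2(R[1,0],R[0,0])))
E
```

```text
[ 0.6029 -0.2228  0.0992] 11.0
holes (array([ 0.6011, -0.2284]), np.float64(-24.758114436316458), array([0.0001, 0.0001, 0.0001]))
corn (array([ 0.6   , -0.2288]), np.float64(-24.316307598550022), array([0.0005, 0.0003, 0.0006, 0.0005]))
bar [[ 0.6333 -0.2431  0.045 ]
 [ 0.5689 -0.2144  0.045 ]] [ 0.6011 -0.2287  0.045 ]
[ 0.4746  5.7983 61.2508]
[-0.3756  6.5829 61.248 ]
[ 0.5868  6.0953 61.2511]
-23.93875501576701
```

Call:
play_rows(increments="0 6 25 0.5 -1;0 6 50 0.5 -1;0 6 70 0.5 -1;0 6 79 0.5 -1;0 6 79 0.5 -1;0 6 79 0.5 -1;0 6 79 0.5 0.5;0 6 79 0.5 1;0 6 79 0.5 1;0 6 79 0.5 1;0 6 79 0.5 1;0 6 79 0.5 1;0 6 79 0.5 1;0 6 79 0.5 1;0 6 79 0.5 1;0 6 79 0.5 1;0 6 79 0.5 1", force=40)

```text
t: 12.7
tool_pos: [0.5994, -0.2283, 0.0176]
orientation: [3.07, -0.666, 0.0]
force: [0.2, -0.0, -0.4]
opening: 0.0119
gripper_force: 40.0
```

Call:
play_rows(increments="0 0 -10 0 1;0 0 -30 0 1;0 0 -60 0 1;0 0 -100 0 1;0 0 -130 0 1;0 0 -150 0 1;0 0 -150 0 1;0 0 -150 0 1;0 0 -150 0 1;0 0 -150 0 1")

```text
t: 13.7
tool_pos: [0.5983, -0.2278, 0.1653]
orientation: [-3.069, 0.666, 0.006]
force: [-0.1, 0.8, -2.5]
opening: 0.0118
gripper_force: 40.0
```

```bash
python3 - <<'E'
from h import *
p,R,s=tool();print(p,s["t"],s["opening"],s["force"],s["wrist_torque"])
C=cal("wrist"); cv2.imwrite("pics/w6.png",robot.read_camera("wrist"))
# expected plate hole pixels
print(w2px("wrist",[p+R@[x,-y,.0176-.004] for x,y in H],C))
E
```

```text
[ 0.5983 -0.2278  0.1653] 13.7 0.011799494718743057 [-0.1056  0.8403 -2.5404] [0.0769 0.0316 0.0466]
[[247.0742 216.4041]
 [255.5993 369.1759]
 [381.9513 297.8101]]
```

View pics/w6.png

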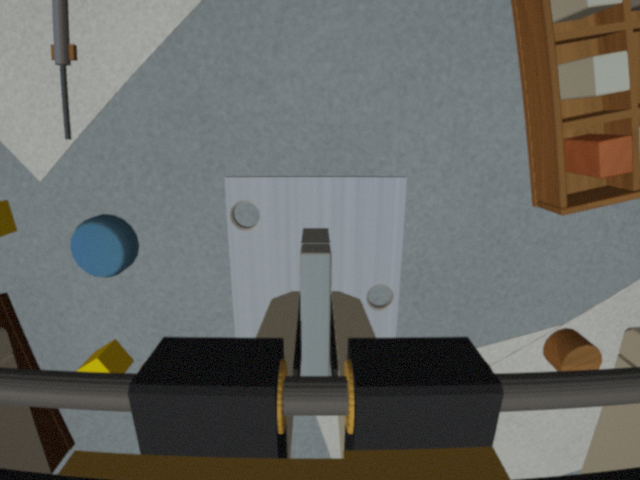

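The plate is level in the grip. Hole A is at (245,214) and hole C at (380,296), both within about 1 mm of the prediction. I'll carry it to a spot short of the bed to look at all three bed holes past the plate.

Call:
play_rows(increments="-6 -8 0 -0.3 1;-18 -24 0 -1 1;-37 -48 0 -1.7 1;-60 -78 0 -2.6 1;-83 -108 0 -3.5 1;-106 -138 0 -4.4 1;-129 -168 0 -5.3 1;-152 -198 0 -6.2 1;-175 -228 0 -7.1 1;-198 -258 0 -8 1;-217 -284 0 -8.8 1;-231 -302 0 -9.3 1;-240 -314 0 -9.6 1;-246 -321 0 -9.7 1;-246 -321 0 -9.7 1;-246 -321 0 -9.7 1;-246 -321 0 -9.7 1;-246 -321 0 -9.7 1")

```text
t: 15.55
tool_pos: [0.5088, 0.1649, 0.1676]
orientation: [3.115, -0.406, -0.0]
force: [0.4, 0.3, -2.3]
opening: 0.0118
gripper_force: 40.0
```

```bash
python3 - <<'E'
from h import *
p,R,s=tool();print(p,R,s["t"],s["opening"],s["force"])
C=cal("wrist"); im=robot.read_camera("wrist"); cv2.imwrite("pics/w7.png",im)
cv2.imwrite("pics/w7c.png",im)
print("pred plate",w2px("",[p+R@[x,-y,.0176-.004] for x,y in H],C))
u=np.array([.968,-.2554]);v=np.array([.2554,.968]);o=np.array([.6045,.1412])
Q=w2px("",[np.r_[o+x*u+y*v,.05] for x,y in H],C); print("pred bed",Q)
P=[]
for q in Q:
    r=ring(im,q,(15,110,70),(35,255,255),14); print(r); P.append(r[1])
print(fit(H,px2w("",P,.05,C)))
T=[R.T@(w-p) for w in px2w("",P,.05,C)]
print("tool frame (mirrored y)",fit(H,[[t[0],-t[1]] for t in T]))
A=[R.T@(w-p) for w in px2w("",[(245,214),(380,296)],p[2]-.0176+.004,C)]
print("plate A,C in tool (if px unchanged)",A)
E
```

```text
[0.5088 0.1649 0.1676] [[ 0.9666 -0.2563 -0.    ]
 [-0.2563 -0.9666 -0.0002]
 [ 0.      0.0002 -1.    ]] 15.55 0.011756145351853335 [ 0.3627  0.2545 -2.286 ]
pred plate [[246.9942 216.6462]
 [255.5191 369.3377]
 [381.8274 298.0177]]
pred bed [[264.5425  42.0881]
 [268.1141 166.95  ]
 [360.9415 106.0383]]
(array([265. ,  42.5]), array([264.9456,  41.9014]), 294, 18.768423080444336)
(array([267.5, 163.5]), array([267.5594, 165.728 ]), 261, 16.324926376342773)
(array([363.2594, 106.6872]), array([361.2371, 105.8797]), 291, 17.10544776916504)
(array([0.6048, 0.1411]), np.float64(-15.176582072877162), array([0.0004, 0.0003, 0.0002]))
tool frame (mirrored y) (array([0.0989, 0.0017]), np.float64(-0.32679611198781466), array([0.0004, 0.0003, 0.0002]))
plate A,C in tool (if px unchanged) [array([ 0.0433, -0.0339,  0.0136]), array([0.0011, 0.032 , 0.0136])]
```

View pics/w7.png

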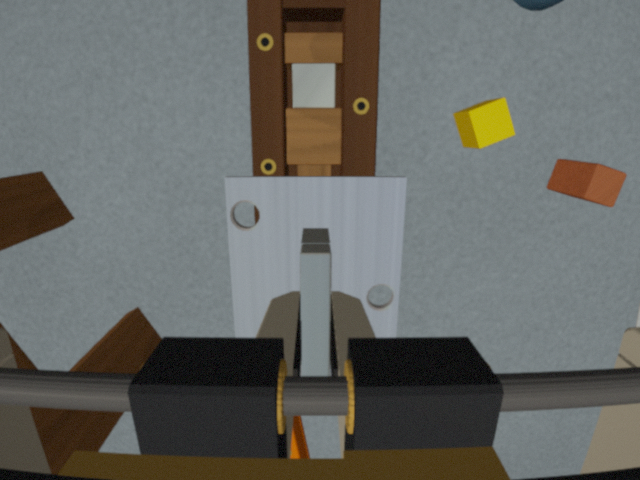

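Bed rings are at A (265,42), B (268,166.5), C (361,106), and the plate holes have not moved in the hand. In the tool frame the bed is at (98.6, -1.5) mm and the plate at (1.2, -0.95) mm, with the angles equal. So the shift is dx 97.4, dy -0.6, then down 85.

Call:
play_rows(increments="5 0 0 0 1;18 0 0 0 1;38 -0.3 0 0 1;60 -0.5 0 0 1;80 -0.6 0 0 1;92 -0.6 0 0 1;97.4 -0.6 0 0 1;97.4 -0.6 5 0 1;97.4 -0.6 18 0 1;97.4 -0.6 38 0 1;97.4 -0.6 58 0 1;97.4 -0.6 74 0 1;97.4 -0.6 82 0 1;97.4 -0.6 85 0 1;97.4 -0.6 85 0 1;97.4 -0.6 85 0 1;97.4 -0.6 85 0 1;97.4 -0.6 85 0 1")

```text
t: 17.4
tool_pos: [0.6034, 0.1416, 0.0835]
orientation: [-3.115, 0.404, -0.002]
force: [0.4, 0.4, -2.1]
opening: 0.0119
gripper_force: 40.0
```

```bash
python3 - <<'E'
from h import *
p,R,s=tool();print(p,R,s["t"],s["opening"],s["force"])
C=cal("wrist"); im=robot.read_camera("wrist")
Q=w2px("",[np.r_[(p+R@[x+.0012,-y-.00095,0])[:2],.05] for x,y in H],C); print("bed hole px if aligned",Q)
a=cv2.resize(im[180:330,225:405],None,fx=3,fy=3,interpolation=cv2.INTER_CUBIC)
t=robot.read_camera("top"); b=cv2.resize(t[150:240,205:285],None,fx=5,fy=5,interpolation=cv2.INTER_CUBIC)[:450]
c=np.zeros((450,540+260,3),np.uint8); c[:,:540]=a; c[:231,540:]=cv2.resize(b,(260,292))[:231]
cv2.imwrite("pics/w8.png",c)
E
```

```text
[0.6034 0.1416 0.0835] [[ 0.9669 -0.255   0.0014]
 [-0.255  -0.9669  0.0002]
 [ 0.0013 -0.0005 -1.    ]] 17.4 0.011874806485146197 [ 0.385   0.3858 -2.0859]
bed hole px if aligned [[251.6    206.4788]
 [258.7355 347.9903]
 [374.3814 281.3519]]
```

View pics/w8.png

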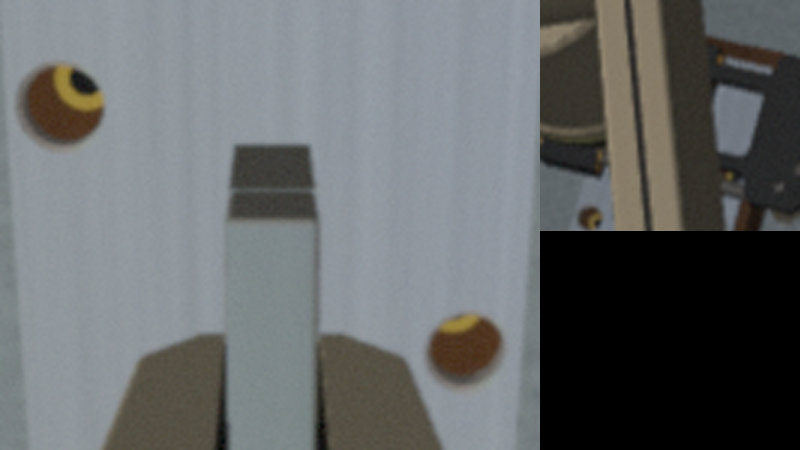

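The plate hovers with both visible holes showing their brass inserts. In the crop, hole A's bore is at (84,80) with the plate hole centred at (64,104), and hole C shows its ring's lower arc near (460,323) inside the plate hole at (465,347). I'll quantify the parallax-corrected offsets.

```bash
python3 - <<'E'
from h import *
p,R,s=tool();C=cal("wrist");im=robot.read_camera("wrist");hsv=cv2.cvtColor(im,cv2.COLOR_BGR2HSV)
for n,(x,y),w in [("A",(246,214),20),("C",(380,295),18)]:
    c=hsv[y-w:y+w+1,x-w:x+w+1].astype(int)
    m=((c[...,1]>90)|(c[...,2]<70)).astype(np.uint8)
    k=max(cv2.findContours(m,cv2.RETR_EXTERNAL,cv2.CHAIN_APPROX_NONE)[0],key=cv2.contourArea)
    e=cv2.fitEllipse(k); pc=np.array(e[0])+[x-w,y-w]
    ye=np.argwhere((c[...,2]>105)&(c[...,1]>110)&(c[...,0]>14))[:,::-1]+[x-w,y-w]
    dk=np.argwhere((c[...,2]<45)&(np.hypot(*np.mgrid[-w:w+1,-w:w+1])<14))[:,::-1]+[x-w,y-w]
    print(n,"plate ell",pc,e[1],"yellow",len(ye),ye.mean(0),ye.min(0),ye.max(0),"dark",len(dk),dk.mean(0) if len(dk) else "")
    hz=p[2]-.0176
    tp=R.T@(px2w("",[pc],hz+.004,C)[0]-p)
    ty=[(R.T@(w_-p))[:2]*1000 for w_ in px2w("",ye,.05,C)]
    print(" plate hole tool mm",tp*1000)
    ty=np.array(ty)
    # ring geometry: tool-frame radial extent of yellow about assumed aligned centre, in mm
    d=ty-tp[:2]*1000; r=np.hypot(*d.T); print(" yellow rel plate-hole centre mm: mean",d.mean(0),"min",d.min(0),"max",d.max(0),"r",r.min(),r.max())
    if len(dk):
        td=np.array([(R.T@(w_-p))[:2]*1000 for w_ in px2w("",dk,.05,C)])-tp[:2]*1000; print(" dark rel",td.mean(0))
E
```

```text
A plate ell [246.2414 213.8109] (22.15982437133789, 24.38286018371582) yellow 112 [249.2321 210.3571] [243 202] [258 216] dark 29 [251.6552 207.    ]
 plate hole tool mm [ 43.3616 -33.3036  13.643 ]
 yellow rel plate-hole centre mm: mean [-2.1847 -1.8891] min [-5.2026 -5.1362] max [2.2522 2.6811] r 2.601300799742976 5.354444492720317
 dark rel [-0.4044 -0.5368]
C plate ell [379.4732 294.7133] (17.98151397705078, 21.76385498046875) yellow 43 [377.8605 287.8372] [372 285] [384 290] dark 0 
 plate hole tool mm [ 1.8297 31.7021 13.5905]
 yellow rel plate-hole centre mm: mean [-4.3952  2.4292] min [-5.6941 -0.8107] max [-2.7037  5.8028] r 3.7996308505303658 6.679564077610589
```

Parallax-corrected offsets are about (-0.4, -0.5) mm at A and (-0.5, +1) mm at C, well inside the 3.5 mm margin. The hover is about 15–16 mm, level and still, so I'm handing in.

```bash
python3 -c "
from h import *
print(robot.close_job(), robot.read_state()['t'])"
```

```text
the job is handed in; nothing more can be done
the job is handed in; nothing more can be done
```

I handed the job in with the stone pinched against the back stop (the jaw stopped hard, at about 33 N) and the plate held level about 15–16 mm above the bed; holes A and C measured within about 1 mm of their threaded holes, while B was hidden behind the gripper and is inferred from those two.

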